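# Push the stuck slug out of the clamped tube

## Task

A brass slug is stuck in the bore of the steel tube clamped in the green stand. Take the red-handled drift from its wooden rest, push its rod into the tube's open end and on through, so that the slug is driven out of the far end and drops into the catch tray; then draw the drift out and lay it back in its rest the way it lay. Do not disturb the loose pipe coupling and pipe offcut.

Things in the scene. Friction and masses are not known exactly. Their poses are not given: they have to be found in the camera images.
- stand: Green push-out stand, fixed: base plate 100 x 90 x 10 mm, two clamps 62 mm wide, up to 107 mm high, hold a level steel tube, 100 mm long, 34 mm outside, bore 24 mm, axis 85 mm above the bench. Origin on the bench under the tube's middle; x axis along the tube in the pushing direction (entry to tray), z up. A sprung strip in the bore's roof grips the slug and hangs 2 to 3 mm into the bore.
- bore_in (a point): Centre of the tube's entry mouth, on the bore axis; axes as those of the stand (x into the tube).
- bore_out (a point): Centre of the tube's exit mouth, on the bore axis, 100 mm from bore_in along the stand's x; axes as those of the stand.
- slug: Stuck brass slug, a cylinder 22 mm in diameter and 32 mm long, 40 to 85 g, lying in the bore with its axis (own x) along the tube; origin at its centre. It takes about 5 to 9 N to push along, all the way to the exit, and falls when more than half of it stands out.
- tray_in (a point): Centre of the floor of the dark steel catch tray, 124 x 114 mm inside (long side along the stand's x), walls 36 mm high, rubber mat 3 mm thick in it; fixed to the stand below the exit, its near wall 12 mm short of the exit mouth as seen from above. Axes as those of the stand.
- drift: Push-out drift: red square handle 22 x 22 x 100 mm, and in front of it an aluminium rod 14 mm in diameter and 150 mm long with a bevelled tip. 0.22 to 0.35 kg, balance point about 17 mm ahead of the handle's middle. Origin in the middle of the handle, on the rod's axis; own x axis points along the rod to the tip.
- drift_tip (a point): Tip of the drift's rod, on its axis, 200 mm ahead of the drift's origin.
- rest: Wooden rest, fixed: base 215 x 60 x 8 mm; a flared flat notch 42 mm behind its origin carries the handle, a V 130 mm ahead carries the rod; between them the handle is free beside and below. Cradles up to 52 mm wide, reach 64 mm above the bench. Origin on the bench below the drift's origin; x axis towards the rod's tip.
- rest_place (a point): Where the drift's origin lies when it is in the rest: 52 mm above the rest's origin; axes as those of the rest (x towards the rod's tip).
- coupling: Bystander: loose galvanised pipe coupling with green cap, 42 mm wide, 44 mm high; origin under its centre.
- offcut: Bystander: loose galvanised pipe offcut, 27 mm in diameter, 90 mm long, lying down along its own y; origin under its centre.

How it is judged:
By the outcome, as a careful person would: the job done as asked, in the order asked, and still so for the second after the job is handed in, with the robot touching nothing.
It also fails if it takes over 53 s, if anything falls off the work surface, if the arm or the gripper's body presses on something with over 40 N, if the wrist force passes 120 N, or if a joint passes its speed limit or range.

## Robot

A 6-joint arm with a two-finger parallel gripper is mounted at the origin on a cart in front of the work surface, level with it; the furniture and walls round the work are solid. World frame = base frame: x ahead of the robot, y to its left, z up, the work surface at z = 0. Lengths are in m, angles in rad, forces in N, time in s.
With the tool pointing down it reaches from about 0.35 to 0.875 m from the base axis. Payload 4.2 kg.
Tool frame: the origin (TCP) lies between the finger pads; the fingertips stand 22 mm ahead of it and the grasp point (between the pads) lies 3 mm ahead of it; z points along the fingers, x is the direction in which the jaws open and shut, and the axes are right-handed (so a half turn about z gives the same grasp; the last joint's range is limited). The gripper opens to 85 mm and grips with 20 to 120 N. Pads are 22 mm wide; open, the fingers measure 114 mm over their backs; the gripper's body (76 mm by 85 mm) begins 54 mm behind the grasp point. The pads swing forward as they close: fully open they stand 13 mm farther back than shut.
Start: joints at [1.373, 0.385, 0.008, 0, -1.194, -0.259], TCP at [0.276, 0.561, 0.253] pointing down, gripper open.
Joint ranges: [-3.14, 3.14], [-1.21, 2.06], [-1.07, 1.41], [-3.16, 2.05], [-2.99, -0.16], [-3.1, 3.1]. Speed limits (rad/s): [2.79, 2.79, 3.14, 3.14, 3.14, 3.14].

## Interface

Orientations are given as a unit quaternion [x, y, z, w].
In Python, from plant import r, cams gives the robot as it stands. The module is installed in compiled form; this text tells all that it offers.
- The arm moves only by the tool step_arm, never from a script. Its argument "commands" is a list of rows, each an object with "dp": the shift along the tool's x, y, z in cm, a list of three; "roll": the turn about the tool's z in rad; "claw": the gripper command: -1 is shut, 1 is fully open, values between are in proportion. In form: [{"dp": [tx, ty, tz], "roll": roll, "claw": claw}, ...]. A call has 1 to 10 rows; each row is the pose to reach, as a shift and turn from the pose commanded when the call began, along the tool's axes at that moment; what a row does not reach only later rows make up. A row lasts 1/12 s, in which the tool goes at most 41.7 mm and 7.16 degrees, less where a joint would pass 70% of its speed; a pose out of reach is approached as far as the arm can. A call with a gripper value outside its range is refused whole. The fingers move at their own pace and stop on an object; "newtons" is the grip in N (left out, the last holds). Time passes only in rows, so rows that repeat a pose let the fingers close. It gives the time, the measured TCP pose, the force and the opening at its end, in the units of the state.
- r.observe(): the state, without advancing time (a new reading comes with each control period).
- cams.capture(name): name is "side" or "top"; returns a dict with "pixels" (480x640x3 uint8, red, green, blue), "K" (3x3 intrinsics, pixels), "k1" (the pictures are not rectified: a ray, as slopes to the right and down, at radius r is drawn at 1 + k1 r^2 times it, then the intrinsics apply), "view" (4x4, takes a point from world to camera coordinates). Camera axes: x right, y down, z forward; pixel columns grow to the right and rows downward; lengths in m; the calibration is good to about 2 mm. A picture is of the moment at which its call begins. There is no depth.
- r.close_job(): hands the job in, once; it reports no verdict.
The state is a dict: "time_s": time; "joint_positions": joint angles; "joint_velocities": joint speeds; "joint_efforts": joint torques, N m; "position": TCP position; "tool_rot": TCP orientation; "ft_force": force on the tool from outside, world axes, zero at the start; "moment": the same for the moment, N m; "width": finger opening in m.
Only numpy, scipy, OpenCV 4.12 (cv2) and the standard library are available. Lean on these libraries where they do the work, as an engineer would, in place of code of your own. Each camera call takes 0.05 s, during which the arm holds its last target. There are 200 camera calls.

## Working session

There is one attempt and no reset: what is moved stays moved. The work goes in short steps, Python scripts to look and compute and a tool call to move; the robot and the scene stay as the last step left them, time stands still between calls to the robot, and variables do not carry over. Pictures are saved under pics/ and viewed, about 8 in all and at most 12, crops included, and the job is handed in when it is done.

Besides the shell and the picture viewer there is one more tool, called by a JSON object that holds its "op" and its "data". step_arm: Moves the arm, as the interface text tells. Its arguments: {"type":"object","properties":{"commands":{"type":"array","items":{"type":"object","properties":{"dp":{"type":"array","items":{"type":"number"}},"roll":{"type":"number"},"claw":{"type":"number"}}}},"newtons":{"type":"number"}},"required":["commands"]}

```bash
mkdir -p pics; cat > h.py <<'E'
import numpy as np, cv2
from plant import r, cams
def cap(n,f=None):
    c=cams.capture(n)
    if f: cv2.imwrite('pics/'+f,c['pixels'][:,:,::-1])
    return c
def ray(c,u,v):
    K=c['K'];x=(u-K[0][2])/K[0][0];y=(v-K[1][2])/K[1][1]
    rd=np.hypot(x,y);q=rd
    for _ in range(20): q=rd/(1+c['k1']*q*q)
    s=q/rd if rd>0 else 1
    V=np.array(c['view']);R=V[:3,:3]
    return -R.T@V[:3,3], R.T@np.array([x*s,y*s,1])
def onz(c,u,v,z):
    o,d=ray(c,u,v);return o+d*(z-o[2])/d[2]
def proj(c,p):
    V=np.array(c['view']);q=V[:3,:3]@np.array(p)+V[:3,3];x,y=q[:2]/q[2]
    s=1+c['k1']*(x*x+y*y);K=c['K'];return np.array([K[0][0]*x*s+K[0][2],K[1][1]*y*s+K[1][2]])
E
python3 - <<'E'
from h import *
s=r.observe();print(s)
for n in('side','top'):
    c=cap(n,n+'0.png');print(n,ray(c,320,240),c['k1'],c['K'])
E
```

```text
{'time_s': 0.0, 'joint_positions': array([ 1.37260904e+00,  3.85547861e-01,  6.61020353e-03, -4.89550420e-04,
       -1.19395614e+00, -2.58552902e-01]), 'joint_velocities': array([-0.00039439,  0.00099655,  0.00032497, -0.00020279,  0.00032384,
       -0.00109769]), 'joint_efforts': array([-3.06636130e-04, -3.92289913e+01,  1.88402796e+01,  4.18643117e+00,
       -4.75489083e-03,  2.88611268e-06]), 'position': array([0.27541473, 0.56045343, 0.25222205]), 'tool_rot': array([-5.28588907e-01,  8.48877268e-01, -6.07667138e-04, -8.84503173e-04]), 'ft_force': array([ 0.66889037, -0.22678926, -0.94154468]), 'moment': array([-0.05999949, -0.02797738, -0.0688386 ]), 'width': 0.08497790150894724}
side (array([0.4618729 , 0.94221319, 0.42446194]), array([ 0.10652629, -0.91998429, -0.37748056])) -0.0005954289355182869 [[458.59040167   0.         313.85622224]
 [  0.         458.59040167 237.44515351]
 [  0.           0.           1.        ]]
top (array([0.46301031, 0.05376961, 1.13920942]), array([ 0.09574895, -0.00620656, -0.99538715])) 0.03279343202708796 [[487.79829067   0.         320.60938501]
 [  0.         487.79829067 239.69043502]
 [  0.           0.           1.        ]]
```

View pics/top0.png

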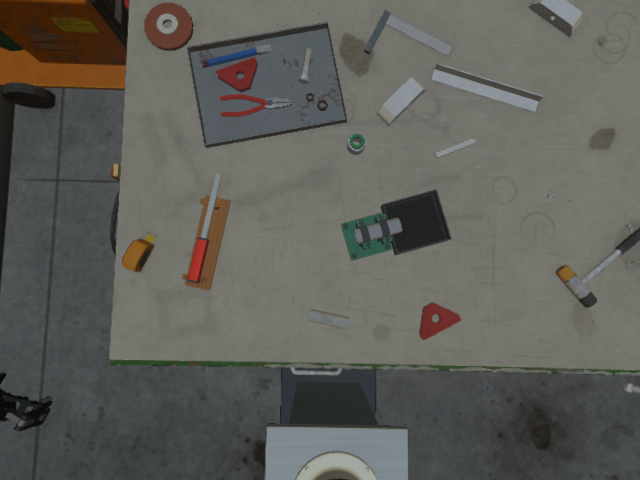

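View pics/side0.png

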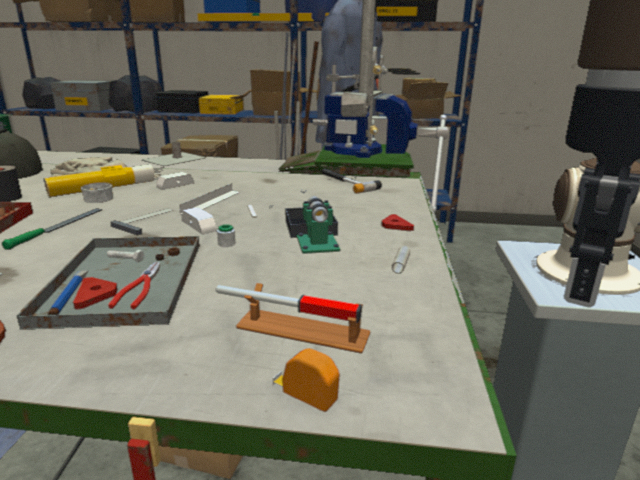

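```bash
python3 - <<'E'
from h import *
T=cap('top');S=cap('side');t=T['pixels'];s=S['pixels']
def mask(im,lo,hi,box):
    h=cv2.cvtColor(im,cv2.COLOR_RGB2HSV);m=cv2.inRange(h,lo,hi);b=np.zeros_like(m);x0,y0,x1,y1=box;b[y0:y1,x0:x1]=m[y0:y1,x0:x1]
    return b
def rect(m,name):
    cs=cv2.findContours(m,cv2.RETR_EXTERNAL,cv2.CHAIN_APPROX_NONE)[0];c=max(cs,key=cv2.contourArea)
    R=cv2.minAreaRect(c);print(name,R);return cv2.boxPoints(R)
b=rect(mask(t,(0,150,120),(6,255,255),(170,215,225,300)),'red top')
print(np.array([onz(T,*p,.063) for p in b]).round(4))
b=rect(mask(t,(0,0,0),(179,255,60),(375,180,460,265)),'tray')
print(np.array([onz(T,*p,.036) for p in b]).round(4))
b=rect(mask(t,(60,100,40),(90,255,255),(335,205,400,270)),'green')
print(np.array([onz(T,*p,.01) for p in b]).round(4))
b=rect(mask(s,(0,150,100),(6,255,255),(280,280,380,330)),'red side');
print('tip',onz(T,217.5,176,.052))
a=cv2.resize(t[180:265,335:460],None,fx=6,fy=6,interpolation=cv2.INTER_CUBIC)[:,:750]
d=cv2.resize(t[165:295,175:240],None,fx=4,fy=4,interpolation=cv2.INTER_CUBIC)
e=cv2.resize(s[185:260,275:350],None,fx=7,fy=7,interpolation=cv2.INTER_CUBIC)
cv2.imwrite('pics/c1.png',a[:,:,::-1])
o=np.zeros((525,800,3),np.uint8);o[:520,:260]=d;o[:525,270:795]=e
cv2.imwrite('pics/c2.png',o[:,:,::-1])
E
```

```text
red top ((197.0907745361328, 259.6217956542969), (9.568290710449219, 41.46259307861328), 13.495732307434082)
[[0.4757 0.3351 0.063 ]
 [0.5647 0.318  0.063 ]
 [0.5602 0.2974 0.063 ]
 [0.4712 0.3146 0.063 ]]
tray ((409.17926025390625, 223.3773651123047), (51.64756393432617, 70.46595764160156), 74.05460357666016)
[[ 0.6444 -0.0619  0.036 ]
 [ 0.6924 -0.217   0.036 ]
 [ 0.5785 -0.2489  0.036 ]
 [ 0.5313 -0.0952  0.036 ]]
green ((367.5282897949219, 235.84909057617188), (36.812625885009766, 44.50481414794922), 74.05460357666016)
[[ 0.6095 -0.0017  0.01  ]
 [ 0.6404 -0.1014  0.01  ]
 [ 0.5578 -0.1255  0.01  ]
 [ 0.5273 -0.0264  0.01  ]]
red side ((328.1529541015625, 307.6882629394531), (58.04777526855469, 16.898710250854492), 9.272602081298828)
tip [0.70810699 0.28129908 0.052     ]
```

View pics/c1.png

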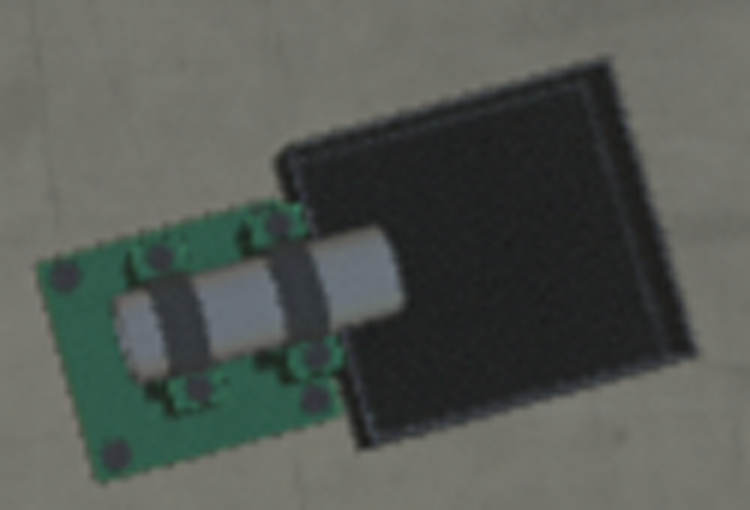

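View pics/c2.png

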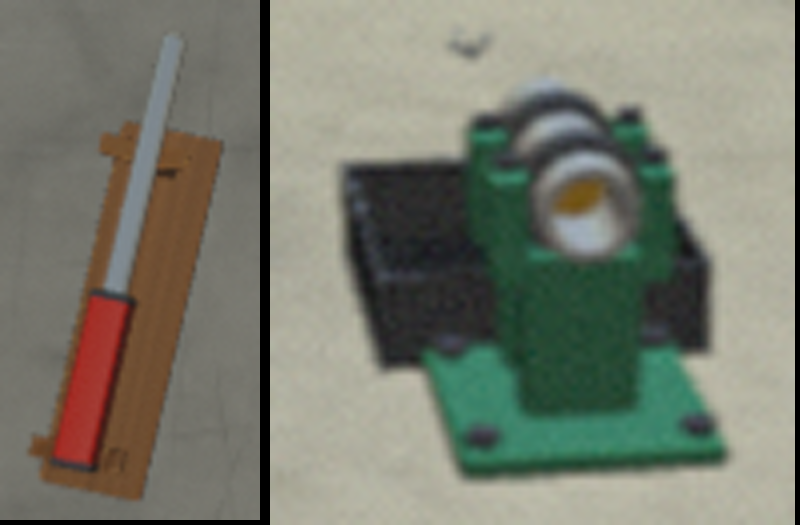

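```bash
cat >> h.py <<'E'
from scipy.spatial.transform import Rotation as Ro
def go(p,yaw=None,s=None):
    """yaw: desired drift yaw deg (tool x = yaw-90)"""
    s=s or r.observe();R=Ro.from_quat(s['tool_rot']).as_matrix()
    cur=np.degrees(np.arctan2(R[1,0],R[0,0]))+90
    print('cur',s['position'].round(4),'driftyaw',round(cur,2),'tilt',R[:,2].round(4),'dp cm',(R.T@(np.array(p)-s['position'])*100).round(2),'roll',None if yaw is None else round(-np.radians(yaw-cur),4))
def tri(c1,p1,c2,p2):
    o1,d1=ray(c1,*p1);o2,d2=ray(c2,*p2);A=np.c_[d1,-d2];k=np.linalg.lstsq(A,o2-o1,rcond=None)[0]
    a=o1+d1*k[0];b=o2+d2*k[1];return (a+b)/2,np.linalg.norm(a-b)
E
python3 - <<'E'
from h import *
T=cap('top');S=cap('side')
a=onz(T,356.3,236.2,.085);b=onz(T,400.5,224.7,.085);print(a,b,np.linalg.norm(b-a),np.degrees(np.arctan2(b[1]-a[1],b[0]-a[0])))
print(tri(T,(356.3,236.2),S,(320,214.7)))
o,d=ray(S,320,214.7);print('side at z.085',o+d*(.085-o[2])/d[2], 'at y=-.02',o+d*((-.02-o[1])/d[1]))
go((.533,.3135,.2),-11)
E
```

```text
[ 0.5743123  -0.03154305  0.085     ] [ 0.60145726 -0.12754675  0.085     ] 0.09976751860941695 -74.21179623191547
(array([ 0.5747812 , -0.03136799,  0.08658521]), np.float64(0.0012697519055986125))
side at z.085 [ 0.5759646  -0.03606401  0.085     ] at y=-.02 [ 0.57409113 -0.02        0.09057421]
cur [0.2756 0.5608 0.2529] driftyaw -26.17 tilt [-3.e-04 -7.e-04 -1.e+00] dp cm [ 10.83 -34.01   5.3 ] roll -0.2648
```

{"op": "step_arm", "data": {"commands": [{"dp": [10.8, -34.0, 4.0], "roll": -0.265, "claw": 1}, {"dp": [10.8, -34.0, 5.3], "roll": -0.265, "claw": 1}, {"dp": [10.8, -34.0, 5.3], "roll": -0.265, "claw": 1}, {"dp": [10.8, -34.0, 5.3], "roll": -0.265, "claw": 1}, {"dp": [10.8, -34.0, 5.3], "roll": -0.265, "claw": 1}, {"dp": [10.8, -34.0, 5.3], "roll": -0.265, "claw": 1}, {"dp": [10.8, -34.0, 5.3], "roll": -0.265, "claw": 1}, {"dp": [10.8, -34.0, 5.3], "roll": -0.265, "claw": 1}, {"dp": [10.8, -34.0, 5.3], "roll": -0.265, "claw": 1}, {"dp": [10.8, -34.0, 5.3], "roll": -0.265, "claw": 1}], "newtons": 80}}

```text
time_s: 1.13
position: [0.5357, 0.3098, 0.1987]
tool_rot: [-0.634, 0.774, -0.0, -0.001]
ft_force: [0.6, 1.0, -0.6]
width: 0.0853
```

```bash
python3 - <<'E'
from h import *
S=cap('side','s1.png');s=r.observe()
go((.533,.3135,.055),-11)
p=s['position'];R=Ro.from_quat(s['tool_rot']).as_matrix()
print(proj(S,p),proj(S,p+R[:,2]*.022-R[:,2]*.01))
E
```

```text
cur [0.5346 0.3115 0.1992] driftyaw -11.25 tilt [-0.0014 -0.0013 -1.    ] dp cm [-0.18  0.18 14.42] roll -0.0044
[320.52066069 218.836829  ] [320.42333369 226.49491093]
```

View pics/s1.png

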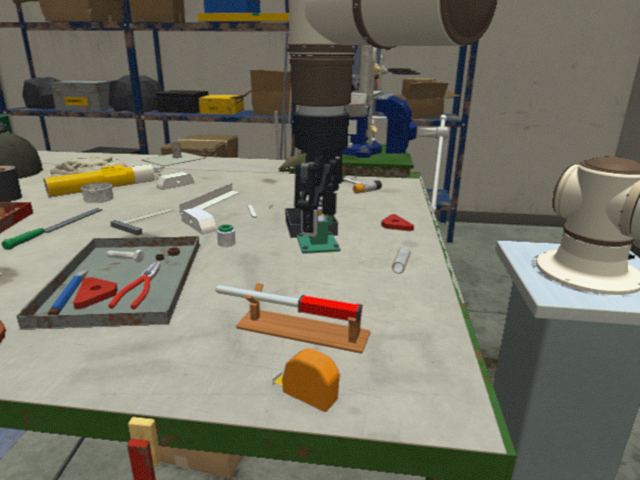

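{"op": "step_arm", "data": {"commands": [{"dp": [-0.2, 0.2, 4], "roll": 0, "claw": 1}, {"dp": [-0.2, 0.2, 8], "roll": 0, "claw": 1}, {"dp": [-0.2, 0.2, 11], "roll": 0, "claw": 1}, {"dp": [-0.2, 0.2, 13], "roll": 0, "claw": 1}, {"dp": [-0.2, 0.2, 14.4], "roll": 0, "claw": 1}, {"dp": [-0.2, 0.2, 14.4], "roll": 0, "claw": 1}, {"dp": [-0.2, 0.2, 14.4], "roll": 0, "claw": 1}]}}

```text
time_s: 1.77
position: [0.5311, 0.317, 0.0561]
tool_rot: [-0.637, 0.771, -0.0, -0.001]
ft_force: [0.8, -0.0, 0.8]
width: 0.0853
```

```bash
python3 - <<'E'
from h import *
S=cap('side');T=cap('top')
a=cv2.resize(S['pixels'][220:360,210:380],None,fx=3,fy=3);b=cv2.resize(T['pixels'][165:305,165:245],None,fx=3,fy=3)
cv2.imwrite('pics/s2.png',np.hstack([a,b])[:,:,::-1])
go((.533,.3135,.055),-11);print(r.observe()['ft_force'])
E
```

```text
cur [0.5321 0.3176 0.0578] driftyaw -10.92 tilt [ 0.0022  0.0018 -1.    ] dp cm [ 0.39 -0.17  0.28] roll 0.0014
[-0.05097385 -0.37271827  0.2574906 ]
```

View pics/s2.png

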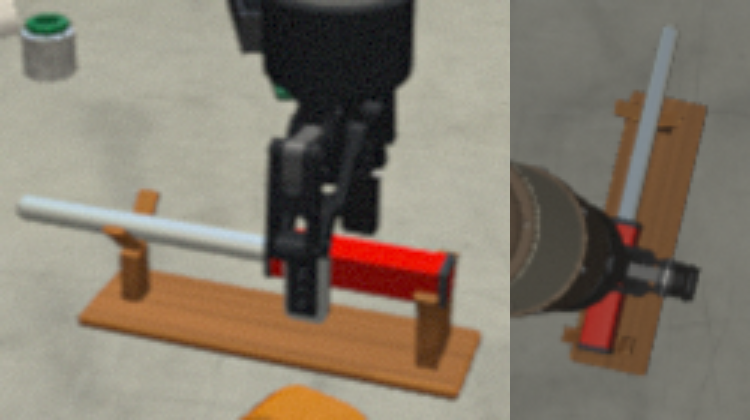

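{"op": "step_arm", "data": {"commands": [{"dp": [0.3, 0, 0.1], "roll": 0, "claw": 1}, {"dp": [0.3, 0, 0.1], "roll": 0, "claw": -1}, {"dp": [0.3, 0, 0.1], "roll": 0, "claw": -1}, {"dp": [0.3, 0, 0.1], "roll": 0, "claw": -1}, {"dp": [0.3, 0, 0.1], "roll": 0, "claw": -1}, {"dp": [0.3, 0, 0.1], "roll": 0, "claw": -1}, {"dp": [0.3, 0, 0.1], "roll": 0, "claw": -1}, {"dp": [0.3, 0, 0.1], "roll": 0, "claw": -1}, {"dp": [0.3, 0, 0.1], "roll": 0, "claw": -1}, {"dp": [0.3, 0, 0.1], "roll": 0, "claw": -1}], "newtons": 90}}

```text
time_s: 2.7
position: [0.5312, 0.3137, 0.0558]
tool_rot: [-0.636, 0.771, -0.0, 0.0]
ft_force: [-0.7, -0.1, 3.7]
width: 0.0207
```

```bash
python3 - <<'E'
from h import *
for i in range(3):
  T=cap('top'); s=r.observe();go((0,0,0),-11)
print(s['ft_force'],s['moment'],s['width'],s['time_s'])
E
```

```text
cur [0.5312 0.3137 0.0558] driftyaw -10.96 tilt [ 8.e-04  4.e-04 -1.e+00] dp cm [40.9  46.2   5.52] roll 0.0007
cur [0.5312 0.3137 0.0558] driftyaw -10.96 tilt [ 8.e-04  5.e-04 -1.e+00] dp cm [40.9  46.19  5.52] roll 0.0007
cur [0.5313 0.3137 0.0558] driftyaw -10.96 tilt [ 8.e-04  5.e-04 -1.e+00] dp cm [40.91 46.19  5.52] roll 0.0006
[-1.33482191 -0.22304121  4.63080202] [0.07747425 0.18169331 0.13110013] 0.02084024326897367 2.85
```

{"op": "step_arm", "data": {"commands": [{"dp": [0, 0, -1.5], "roll": 0, "claw": -1}, {"dp": [0, 0, -4], "roll": 0, "claw": -1}, {"dp": [0, 0, -7], "roll": 0, "claw": -1}, {"dp": [0, 0, -10], "roll": 0, "claw": -1}, {"dp": [0, 0, -11.5], "roll": 0, "claw": -1}, {"dp": [0, 0, -11.5], "roll": 0, "claw": -1}, {"dp": [0, 0, -11.5], "roll": 0, "claw": -1}]}}

```text
time_s: 3.43
position: [0.5302, 0.313, 0.1693]
tool_rot: [-0.636, 0.772, 0.001, -0.001]
ft_force: [-0.7, -0.1, -3.3]
width: 0.0202
```

```bash
python3 - <<'E'
from h import *
T=cap('top','t3.png');s=r.observe();print(s['ft_force'],s['moment'],s['width'])
go((.508,.195,.14),-73.5)
E
```

```text
[-0.18363063 -0.24490425 -2.77121789] [-0.06940384 -0.02614424 -0.02865823] 0.0203307256693449
cur [0.5297 0.3125 0.1679] driftyaw -11.06 tilt [-0.0039 -0.002  -1.    ] dp cm [11.94 -0.14  2.83] roll 1.0898
```

{"op": "step_arm", "data": {"commands": [{"dp": [3, -0.1, 0], "roll": 0.12, "claw": -1}, {"dp": [5, -0.1, 0], "roll": 0.24, "claw": -1}, {"dp": [7, -0.1, 0], "roll": 0.36, "claw": -1}, {"dp": [9, -0.1, 0], "roll": 0.48, "claw": -1}, {"dp": [11, -0.1, 0], "roll": 0.6, "claw": -1}, {"dp": [11.9, -0.1, 0], "roll": 0.72, "claw": -1}, {"dp": [11.9, -0.1, 0], "roll": 0.84, "claw": -1}, {"dp": [11.9, -0.1, 0], "roll": 0.96, "claw": -1}, {"dp": [11.9, -0.1, 0], "roll": 1.06, "claw": -1}, {"dp": [11.9, -0.1, 1], "roll": 1.09, "claw": -1}]}}

```text
time_s: 4.32
position: [0.5091, 0.196, 0.1593]
tool_rot: [-0.142, 0.99, -0.0, -0.0]
ft_force: [0.1, 0.4, -2.5]
width: 0.0209
```

{"op": "step_arm", "data": {"commands": [{"dp": [0, 0, 1], "roll": 0, "claw": -1}, {"dp": [0, 0, 2], "roll": 0, "claw": -1}, {"dp": [0, 0, 2], "roll": 0, "claw": -1}]}}

```text
time_s: 4.57
position: [0.507, 0.195, 0.1362]
tool_rot: [-0.144, 0.99, -0.002, -0.004]
ft_force: [-0.2, -0.2, -3.9]
width: 0.0208
```

```bash
python3 - <<'E'
from h import *
T=cap('top');S=cap('side');s=r.observe();print(s['time_s'],s['ft_force'],s['moment'],s['width'])
go((.508,.195,.14),-73.5)
a=cv2.resize(S['pixels'][170:300,260:390],None,fx=4,fy=4,interpolation=cv2.INTER_CUBIC)[:,:390];b=cv2.resize(T['pixels'][130:260,270:410],None,fx=4,fy=4,interpolation=cv2.INTER_CUBIC)
b=cv2.resize(T['pixels'][170:300,265:365],None,fx=4,fy=4,interpolation=cv2.INTER_CUBIC)
cv2.imwrite('pics/s4.png',np.hstack([a,b])[:,:,::-1])
E
```

```text
4.6667 [ 0.36533509  0.78700564 -2.40768436] [ 0.03582067 -0.04037274  0.02601005] 0.020605708507303654
cur [0.5087 0.196  0.1389] driftyaw -73.41 tilt [-0.0025 -0.002  -1.    ] dp cm [ 0.1  -0.07 -0.11] roll 0.0015
```

View pics/s4.png

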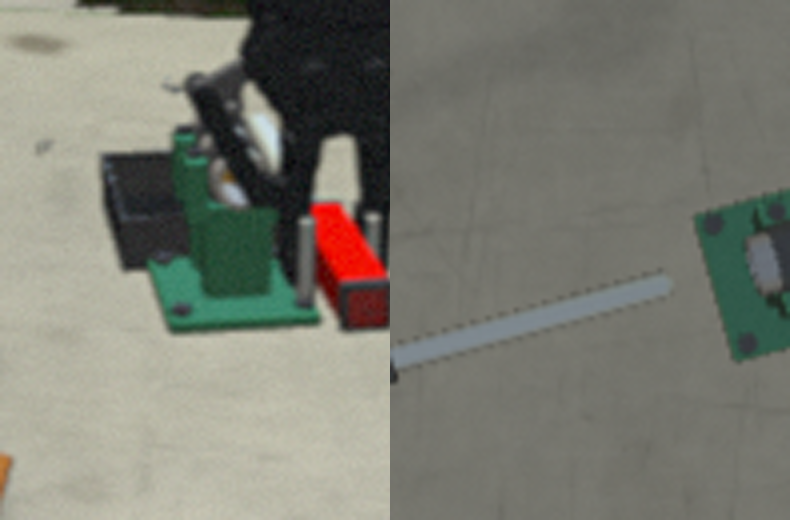

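{"op": "step_arm", "data": {"commands": [{"dp": [0, 0, 2.5], "roll": 0, "claw": -1}, {"dp": [0, 0, 5], "roll": 0, "claw": -1}, {"dp": [0, 0, 5], "roll": 0, "claw": -1}, {"dp": [0, 0, 5], "roll": 0, "claw": -1}]}}

```text
time_s: 5.0
position: [0.5089, 0.196, 0.0898]
tool_rot: [-0.144, 0.99, -0.001, -0.001]
ft_force: [0.3, 0.7, -1.8]
width: 0.0205
```

```bash
cat > ax.py <<'E'
from h import *
T=cap('top','t5.png');s=r.observe();print(s['time_s'],s['ft_force'],s['width'])
go((.508,.195,.088),-73.5)
im=T['pixels'].astype(int);d=im[:,:,2]-im[:,:,0]
def line(m,z,name):
    n,l,st,_=cv2.connectedComponentsWithStats(m.astype(np.uint8));k=1+np.argmax(st[1:,4]);v,u=np.nonzero(l==k)
    P=np.array([onz(T,a,b,z)[:2] for a,b in zip(u,v)])
    # columnwise midpoints then line fit
    vx,vy,x0,y0=cv2.fitLine(P.astype(np.float32),cv2.DIST_HUBER,0,.01,.01).ravel()
    if vy>0: vx,vy=-vx,-vy
    t=(P-[x0,y0])@[vx,vy];w=(P-[x0,y0])@[-vy,vx]
    print(name,len(P),'yaw',round(np.degrees(np.arctan2(vy,vx)),2),'ends',np.round([x0+vx*t.min(),y0+vy*t.min(),x0+vx*t.max(),y0+vy*t.max()],4),'width',np.ptp(w).round(4))
    return l==k,np.array([x0,y0]),np.array([vx,vy])
m1=np.zeros(d.shape,bool);m1[225:290,285:350]=(d>0)[225:290,285:350]&(im.sum(2)>300)[225:290,285:350]
v=im.sum(2);m2=np.zeros(d.shape,bool);m2[210:255,345:410]=((v>255)&(abs(d)<35)&(im[:,:,1]-im[:,:,0]<25))[210:255,345:410]
m2=cv2.morphologyEx(m2.astype(np.uint8),cv2.MORPH_CLOSE,np.ones((9,9)))
A=line(m1,s['position'][2]-.0035,'rod');B=line(m2,.085,'tube')
o=T['pixels'].copy();o[A[0]]=(255,0,0);o[B[0]]=(255,255,0)
cv2.imwrite('pics/ax.png',cv2.resize(o[190:290,280:420],None,fx=5,fy=5,interpolation=0)[:,:,::-1])
E
python3 ax.py
```

```text
5.05 [-0.11409297  0.61161426 -2.06022832] 0.020472425687232176
cur [0.51   0.1967 0.0911] driftyaw -73.39 tilt [ 0.0011 -0.     -1.    ] dp cm [ 0.24 -0.11  0.31] roll 0.0019
rod 248 yaw -73.08 ends [0.5302 0.1233 0.562  0.0189] width 0.0109
tube 1020 yaw -103.98 ends [ 0.6181 -0.0028  0.5869 -0.128 ] width 0.0805
```

View pics/ax.png

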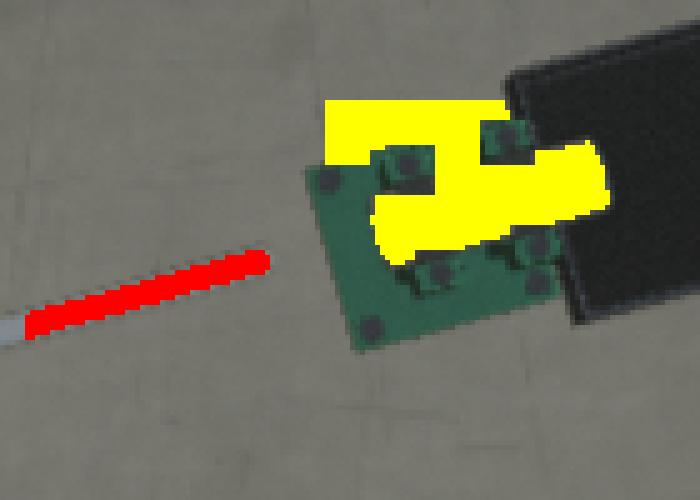

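```bash
sed -i 's/^v=im.sum(2);m2=.*/v=im.sum(2);m2=np.zeros(d.shape,bool);m2[210:255,345:410]=((v>230)\&(d>3)\&(im[:,:,1]-im[:,:,0]<25)\&(im[:,:,2]>=im[:,:,1]-3))[210:255,345:410]/' ax.py
cat >> ax.py <<'E'
# edge-based check in the tube's own frame: end pieces
u0=np.array([np.cos(np.radians(-73.3)),np.sin(np.radians(-73.3))])
n=np.array([-u0[1],u0[0]])
vv,uu=np.nonzero(B[0]);P=np.array([onz(T,a,b,.085)[:2] for a,b in zip(uu,vv)])
t=P@u0;w=P@n
for k in np.arange(t.min(),t.max(),.01):
    q=w[(t>=k)&(t<k+.01)];print(round(k-t.min(),3),q.min().round(4),q.max().round(4),((q.min()+q.max())/2).round(4))
vv,uu=np.nonzero(A[0]);P=np.array([onz(T,a,b,s['position'][2]-.0035)[:2] for a,b in zip(uu,vv)]);t2=P@u0;w=P@n
print('rod w',np.polyfit(t2-t2.max(),w,1),'gap',t.min()-t2.max())
E
python3 ax.py
```

```text
5.1 [ 1.24697712  0.39583461 -2.61656357] 0.020401512778412734
cur [0.5104 0.1971 0.0918] driftyaw -73.39 tilt [ 0.0026  0.0012 -1.    ] dp cm [ 0.29 -0.13  0.38] roll 0.002
rod 249 yaw -73.05 ends [0.5318 0.1232 0.5635 0.0193] width 0.011
tube 473 yaw -74.46 ends [ 0.5745 -0.0272  0.6025 -0.1278] width 0.0244
0.0 0.5315 0.5527 0.5421
0.01 0.5318 0.5531 0.5425
0.02 0.5325 0.5502 0.5413
0.03 0.5308 0.5524 0.5416
0.04 0.5305 0.5528 0.5417
0.05 0.5303 0.5525 0.5414
0.06 0.5325 0.5508 0.5417
0.07 0.5296 0.5524 0.541
0.08 0.529 0.5528 0.5409
0.09 0.5286 0.5526 0.5406
0.1 0.5301 0.5529 0.5415
rod w [0.00440434 0.54526283] gap 0.0477507390527053
```

View pics/ax.png

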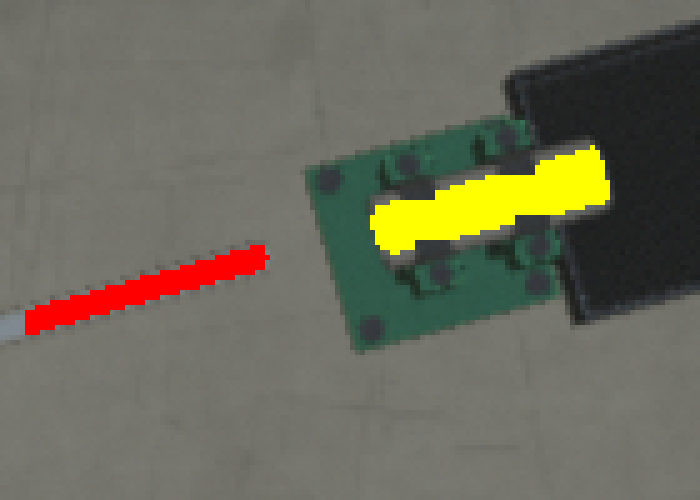

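{"op": "step_arm", "data": {"commands": [{"dp": [-0.3, 0, 0.2], "roll": 0, "claw": -1}, {"dp": [-0.3, 0, 0.2], "roll": 0, "claw": -1}, {"dp": [-0.3, 0, 0.2], "roll": 0, "claw": -1}, {"dp": [-0.3, 0, 0.2], "roll": 0, "claw": -1}, {"dp": [-0.3, 0, 0.2], "roll": 0, "claw": -1}, {"dp": [-0.3, 0, 0.2], "roll": 0, "claw": -1}]}}

```text
time_s: 5.6
position: [0.5122, 0.1972, 0.0885]
tool_rot: [-0.144, 0.99, 0.0, 0.0]
ft_force: [-0.9, 0.2, -2.4]
width: 0.0205
```

```bash
cat > ax2.py <<'E'
from h import *
u0=np.array([np.cos(np.radians(-73.3)),np.sin(np.radians(-73.3))]);n=np.array([-u0[1],u0[0]])
for i in range(4):
    T=cap('top');s=r.observe();R=Ro.from_quat(s['tool_rot']).as_matrix()
    im=T['pixels'].astype(int);d=im[:,:,2]-im[:,:,0]
    m=np.zeros(d.shape,bool);b=np.s_[225:290,285:350];m[b]=((d>0)&(im.sum(2)>300))[b]
    vv,uu=np.nonzero(m);P=np.array([onz(T,a,c,.086)[:2] for a,c in zip(uu,vv)]);t2=P@u0;w=P@n;k=t2>t2.max()-.11
    pf=np.polyfit(t2[k]-t2.max(),w[k],1)
    print(s['time_s'],s['position'].round(4),np.degrees(np.arctan2(R[1,0],R[0,0])).round(2)+90,'rod w',pf.round(4),'tip t',t2.max().round(4),'tcp w',(s['position'][:2]@n).round(4))
g=im.sum(2)
ng=(im[:,:,1]-im[:,:,0]<18)&(g>170)
for t in np.arange(.18,.31,.006):
    ws=np.arange(.51,.575,.0005);px=np.array([proj(T,(*(t*u0+w*n),.085)) for w in ws]).astype(np.float32)
    q=cv2.remap(T['pixels'],px[:,:1],px[:,1:],cv2.INTER_LINEAR).astype(int)[:,0]
    ok=(q[:,1]-q[:,0]<15)&(q.sum(1)>160);c=int((.5415-.51)/.0005)
    if not ok[c]: print(round(t,3),'-');continue
    a=c
    while a>0 and ok[a]:a-=1
    e=c
    while e<len(ws)-1 and ok[e]:e+=1
    print(round(t,3),ws[a].round(4),ws[e].round(4),((ws[a]+ws[e])/2).round(4),round(ws[e]-ws[a],4))
E
python3 ax2.py
```

```text
5.65 [0.5122 0.1972 0.0885] -73.44 rod w [0.0019 0.5475] tip t 0.1426 tcp w 0.5472
5.7 [0.5121 0.1972 0.0884] -73.44 rod w [0.0045 0.5476] tip t 0.1441 tcp w 0.5472
5.75 [0.5122 0.1973 0.0884] -73.44 rod w [0.0038 0.5475] tip t 0.1426 tcp w 0.5472
5.8 [0.5121 0.1972 0.0883] -73.44 rod w [0.0025 0.5473] tip t 0.1435 tcp w 0.5472
0.18 -
0.186 -
0.192 0.531 0.5445 0.5377 0.0135
0.198 0.524 0.5585 0.5412 0.0345
0.204 0.5235 0.559 0.5412 0.0355
0.21 0.5265 0.561 0.5437 0.0345
0.216 0.526 0.5565 0.5412 0.0305
0.222 0.524 0.559 0.5415 0.035
0.228 0.5245 0.5585 0.5415 0.034
0.234 0.5245 0.5585 0.5415 0.034
0.24 0.524 0.558 0.541 0.034
0.246 0.5235 0.559 0.5412 0.0355
0.252 0.5235 0.5575 0.5405 0.034
0.258 0.527 0.5565 0.5417 0.0295
0.264 0.532 0.557 0.5445 0.025
0.27 0.5165 0.5595 0.538 0.043
0.276 0.5235 0.5585 0.541 0.035
0.282 0.524 0.5585 0.5412 0.0345
0.288 0.5235 0.5585 0.541 0.035
0.294 0.526 0.5565 0.5412 0.0305
0.3 -
0.306 -
```

{"op": "step_arm", "data": {"commands": [{"dp": [0.5, 0, 0.08], "roll": 0.0065, "claw": -1}, {"dp": [0.5, -1, 0.08], "roll": 0.0065, "claw": -1}, {"dp": [0.5, -2, 0.08], "roll": 0.0065, "claw": -1}, {"dp": [0.5, -3, 0.08], "roll": 0.0065, "claw": -1}, {"dp": [0.5, -3, 0.08], "roll": 0.0065, "claw": -1}, {"dp": [0.5, -3, 0.08], "roll": 0.0065, "claw": -1}, {"dp": [0.5, -3, 0.08], "roll": 0.0065, "claw": -1}, {"dp": [0.5, -3, 0.08], "roll": 0.0065, "claw": -1}]}}

```text
time_s: 6.47
position: [0.5161, 0.1671, 0.0876]
tool_rot: [-0.141, 0.99, 0.0, 0.0]
ft_force: [0.1, 0.2, -3.1]
width: 0.0208
```

```bash
sed -i 's/285:350\]/290:354]/' ax2.py; python3 ax2.py | head -4; python3 -c "
from h import *
print(r.observe()['ft_force'],r.observe()['moment'])"
```

```text
6.5167 [0.516  0.1673 0.0875] -73.80000000000001 rod w [-0.0052  0.5412] tip t 0.1746 tcp w 0.5423
6.5667 [0.5159 0.1673 0.0875] -73.80000000000001 rod w [-0.0055  0.5411] tip t 0.1746 tcp w 0.5422
6.6167 [0.5159 0.1674 0.0875] -73.78999999999999 rod w [-0.0045  0.5412] tip t 0.1746 tcp w 0.5422
6.6667 [0.5159 0.1674 0.0875] -73.78999999999999 rod w [-0.0039  0.5412] tip t 0.1746 tcp w 0.5422
[ 0.12484435 -0.03276219 -3.20585039] [-0.03972033  0.0431775  -0.04423736]
```

{"op": "step_arm", "data": {"commands": [{"dp": [0, -1, 0], "roll": 0, "claw": -1}, {"dp": [0, -2, 0], "roll": 0, "claw": -1}, {"dp": [-0.01, -2.7, 0], "roll": 0, "claw": -1}, {"dp": [-0.01, -3.4, 0], "roll": 0, "claw": -1}, {"dp": [-0.02, -4.1, 0], "roll": 0, "claw": -1}, {"dp": [-0.02, -4.1, 0], "roll": 0, "claw": -1}, {"dp": [-0.02, -4.1, 0], "roll": 0, "claw": -1}, {"dp": [-0.02, -4.1, 0], "roll": 0, "claw": -1}]}}

```text
time_s: 7.33
position: [0.5276, 0.1277, 0.0875]
tool_rot: [-0.141, 0.99, 0.0, 0.0]
ft_force: [-0.4, -0.7, -1.7]
width: 0.0209
```

```bash
python3 - <<'E'
from h import *
T=cap('top');S=cap('side')
s=r.observe();print(s['position'],s['ft_force'],s['moment'])
a=cv2.resize(S['pixels'][170:270,260:360],None,fx=4,fy=4,interpolation=cv2.INTER_CUBIC);b=cv2.resize(T['pixels'][200:300,290:390],None,fx=4,fy=4,interpolation=cv2.INTER_CUBIC)
cv2.imwrite('pics/s6.png',np.hstack([a,b])[:,:,::-1])
E
```

```text
[0.52754291 0.12800516 0.08753649] [ 0.4819997   0.55971016 -3.06097583] [ 0.01828754  0.00659419 -0.00064498]
```

View pics/s6.png

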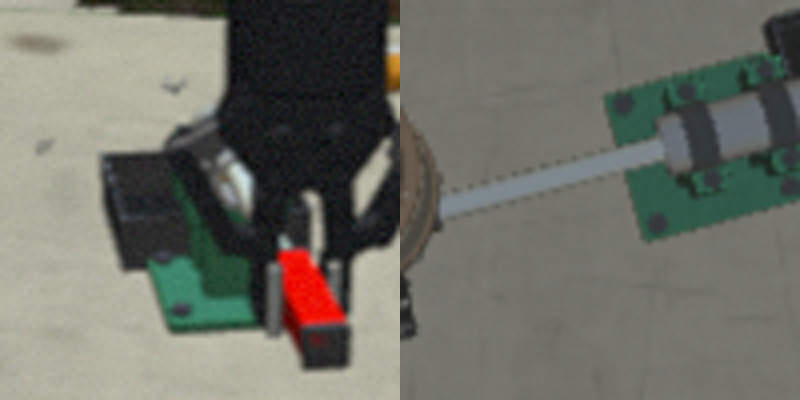

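{"op": "step_arm", "data": {"commands": [{"dp": [0, -0.5, 0], "roll": 0, "claw": -1}, {"dp": [-0.01, -1, 0], "roll": 0, "claw": -1}, {"dp": [-0.01, -1.5, 0], "roll": 0, "claw": -1}, {"dp": [-0.01, -2, 0], "roll": 0, "claw": -1}, {"dp": [-0.02, -2.5, 0], "roll": 0, "claw": -1}, {"dp": [-0.02, -3, 0], "roll": 0, "claw": -1}, {"dp": [-0.02, -3.5, 0], "roll": 0, "claw": -1}, {"dp": [-0.02, -4, 0], "roll": 0, "claw": -1}, {"dp": [-0.02, -4, 0], "roll": 0, "claw": -1}]}}

```text
time_s: 8.18
position: [0.5393, 0.0897, 0.0877]
tool_rot: [-0.141, 0.99, 0.001, 0.001]
ft_force: [-1.1, 3.0, -3.3]
width: 0.0208
```

{"op": "step_arm", "data": {"commands": [{"dp": [0, -0.4, 0], "roll": 0, "claw": -1}, {"dp": [-0.01, -0.8, 0], "roll": 0, "claw": -1}, {"dp": [-0.01, -1.2, 0], "roll": 0, "claw": -1}, {"dp": [-0.01, -1.6, 0], "roll": 0, "claw": -1}, {"dp": [-0.01, -2, 0], "roll": 0, "claw": -1}, {"dp": [-0.01, -2, 0], "roll": 0, "claw": -1}]}}

```text
time_s: 8.68
position: [0.5448, 0.0704, 0.0876]
tool_rot: [-0.141, 0.99, 0.0, 0.0]
ft_force: [-0.6, 2.6, -2.8]
width: 0.0206
```

```bash
cat > br.py <<'E'
from h import *
T=cap('top');s=r.observe();print(s['time_s'],s['position'],s['ft_force'],s['moment'],s['width'])
h=cv2.cvtColor(T['pixels'],cv2.COLOR_RGB2HSV);m=np.zeros(h.shape[:2],np.uint8);m[185:260,385:455]=cv2.inRange(h,(10,70,60),(35,255,255))[185:260,385:455]
v,u=np.nonzero(m);print('brass px',len(u),(u.mean(),v.mean(),u.min(),u.max(),v.min(),v.max()) if len(u) else '')
E
python3 br.py
```

```text
8.7333 [0.54479891 0.07039177 0.08760692] [-0.52284909  2.99408142 -2.37428135] [0.80218354 0.06025898 0.05002073] 0.020832275430609403
brass px 69 (np.float64(403.8695652173913), np.float64(223.05797101449275), np.int64(400), np.int64(408), np.int64(218), np.int64(228))
```

{"op": "step_arm", "data": {"commands": [{"dp": [0, -0.4, 0], "roll": 0, "claw": -1}, {"dp": [-0.01, -0.8, 0], "roll": 0, "claw": -1}, {"dp": [-0.01, -1.2, 0], "roll": 0, "claw": -1}, {"dp": [-0.01, -1.6, 0], "roll": 0, "claw": -1}, {"dp": [-0.01, -2, 0], "roll": 0, "claw": -1}, {"dp": [-0.01, -2.4, 0], "roll": 0, "claw": -1}, {"dp": [-0.01, -2.4, 0], "roll": 0, "claw": -1}, {"dp": [-0.01, -2.4, 0], "roll": 0, "claw": -1}]}}

```text
time_s: 9.4
position: [0.5513, 0.0467, 0.0875]
tool_rot: [-0.14, 0.99, -0.0, -0.0]
ft_force: [0.3, -0.3, -3.1]
width: 0.0206
```

```bash
cat >> br.py <<'E'
if len(u): print(onz(T,u.mean(),v.mean(),.014))
cv2.imwrite('pics/s7.png',cv2.resize(T['pixels'][180:270,310:460],None,fx=5,fy=5,interpolation=cv2.INTER_CUBIC)[:,:,::-1])
E
python3 br.py
```

```text
9.45 [0.55131992 0.04686631 0.08744777] [-0.50099301 -0.28316977 -3.15865148] [ 0.02061381 -0.02464291 -0.00980154] 0.020788236120616584
brass px 149 (np.float64(412.0536912751678), np.float64(223.08053691275168), np.int64(404), np.int64(420), np.int64(217), np.int64(229))
[ 0.61512071 -0.1666103   0.014     ]
```

{"op": "step_arm", "data": {"commands": [{"dp": [0.01, 1.5, 0], "roll": 0, "claw": -1}, {"dp": [0.02, 3.5, 0], "roll": 0, "claw": -1}, {"dp": [0.03, 5.5, 0], "roll": 0, "claw": -1}, {"dp": [0.04, 7.5, 0], "roll": 0, "claw": -1}, {"dp": [0.05, 9.5, 0], "roll": 0, "claw": -1}, {"dp": [0.05, 11.5, 0], "roll": 0, "claw": -1}, {"dp": [0.06, 13.5, 0], "roll": 0, "claw": -1}, {"dp": [0.06, 15.5, 0], "roll": 0, "claw": -1}, {"dp": [0.06, 15.5, 0], "roll": 0, "claw": -1}]}}

```text
time_s: 10.2
position: [0.5074, 0.1989, 0.0878]
tool_rot: [-0.143, 0.99, 0.0, 0.001]
ft_force: [-0.5, -0.5, -2.9]
width: 0.0209
```

```bash
python3 br.py; python3 ax2.py | head -2; python3 -c "
from h import *
go((.5312,.3137,.1693),-10.96)"
```

```text
10.25 [0.50731785 0.19755639 0.0876799 ] [ 0.37976839 -0.20299319 -2.57873446] [-0.01775587  0.04743759  0.00250386] 0.020738576387667927
brass px 148 (np.float64(412.1081081081081), np.float64(223.0810810810811), np.int64(404), np.int64(420), np.int64(217), np.int64(229))
[ 0.61512199 -0.16673681  0.014     ]
10.3 [0.5073 0.1966 0.0875] -73.71000000000001 rod w [-4.000e-04  5.423e-01] tip t 0.1409 tcp w 0.5424
10.35 [0.5073 0.1958 0.0875] -73.78 rod w [-0.0011  0.5417] tip t 0.1429 tcp w 0.5422
cur [0.5075 0.1952 0.0875] driftyaw -73.86 tilt [-3.e-04 -3.e-04 -1.e+00] dp cm [-5.56 10.72 -8.19] roll -1.0978
```

View pics/s7.png

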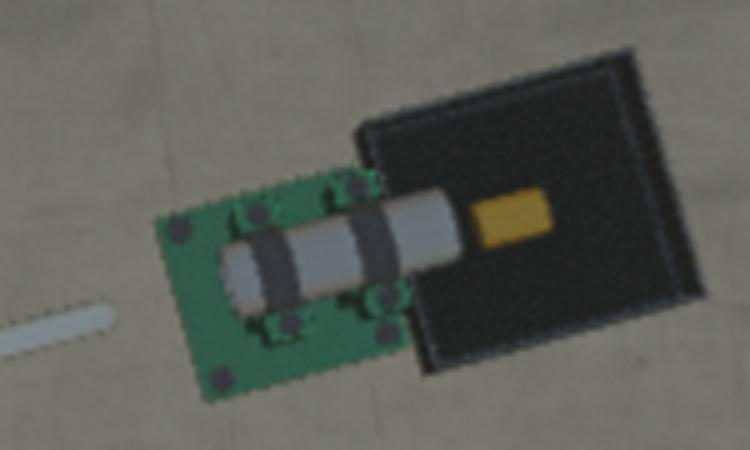

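{"op": "step_arm", "data": {"commands": [{"dp": [0, 0, -3], "roll": 0, "claw": -1}, {"dp": [0, 1, -6], "roll": 0, "claw": -1}, {"dp": [0, 2, -8.2], "roll": -0.1, "claw": -1}, {"dp": [-1, 4, -8.2], "roll": -0.22, "claw": -1}, {"dp": [-2, 6, -8.2], "roll": -0.34, "claw": -1}, {"dp": [-3, 8, -8.2], "roll": -0.46, "claw": -1}, {"dp": [-4, 9, -8.2], "roll": -0.58, "claw": -1}, {"dp": [-5, 10, -8.2], "roll": -0.7, "claw": -1}, {"dp": [-5.5, 10.7, -8.2], "roll": -0.82, "claw": -1}, {"dp": [-5.6, 10.7, -8.2], "roll": -0.94, "claw": -1}]}}

```text
time_s: 11.28
position: [0.5324, 0.3148, 0.169]
tool_rot: [-0.576, 0.817, 0.0, 0.0]
ft_force: [-0.2, 0.2, -2.2]
width: 0.0205
```

{"op": "step_arm", "data": {"commands": [{"dp": [0, 0, 0], "roll": -0.1, "claw": -1}, {"dp": [0, 0, 0], "roll": -0.158, "claw": -1}, {"dp": [0, 0, 0], "roll": -0.158, "claw": -1}, {"dp": [0, 0, 0], "roll": -0.158, "claw": -1}, {"dp": [0, 0, 0], "roll": -0.158, "claw": -1}, {"dp": [0, 0, 0], "roll": -0.158, "claw": -1}]}}

```text
time_s: 11.78
position: [0.5316, 0.3138, 0.1695]
tool_rot: [-0.636, 0.772, 0.0, -0.0]
ft_force: [0.6, -0.1, -2.7]
width: 0.0206
```

```bash
python3 -c "
from h import *
for i in range(3):
  cap('top');go((.5312,.3137,.0575),-10.96)"
```

```text
cur [0.5316 0.314  0.1695] driftyaw -10.97 tilt [-1.e-04 -0.e+00 -1.e+00] dp cm [ 0.03  0.03 11.2 ] roll -0.0001
cur [0.5315 0.3141 0.1695] driftyaw -10.95 tilt [-1.e-04 -0.e+00 -1.e+00] dp cm [ 0.04  0.02 11.2 ] roll 0.0002
cur [0.5315 0.3142 0.1696] driftyaw -10.93 tilt [ 0.  0. -1.] dp cm [ 0.05  0.02 11.21] roll 0.0005
```

Lower it gently back to the original grasp pose.

{"op": "step_arm", "data": {"commands": [{"dp": [0.04, 0.02, 3], "roll": 0, "claw": -1}, {"dp": [0.04, 0.02, 6], "roll": 0, "claw": -1}, {"dp": [0.04, 0.02, 8.5], "roll": 0, "claw": -1}, {"dp": [0.04, 0.02, 10], "roll": 0, "claw": -1}, {"dp": [0.04, 0.02, 10.8], "roll": 0, "claw": -1}, {"dp": [0.04, 0.02, 11.2], "roll": 0, "claw": -1}, {"dp": [0.04, 0.02, 11.2], "roll": 0, "claw": -1}, {"dp": [0.04, 0.02, 11.2], "roll": 0, "claw": -1}]}}

```text
time_s: 12.6
position: [0.5319, 0.3145, 0.0586]
tool_rot: [-0.637, 0.771, -0.0, 0.001]
ft_force: [0.9, -0.2, -2.4]
width: 0.0204
```

```bash
python3 -c "
from h import *
for i in range(2):
  cap('top');go((.5312,.3137,.0558),-10.96)
s=r.observe();print(s['ft_force'],s['moment'])"
```

```text
cur [0.532  0.3146 0.059 ] driftyaw -10.89 tilt [ 0.0022  0.0017 -1.    ] dp cm [0.11 0.07 0.32] roll 0.0013
cur [0.532  0.3146 0.059 ] driftyaw -10.89 tilt [ 0.0022  0.0019 -1.    ] dp cm [0.1  0.06 0.32] roll 0.0012
[ 0.70271342 -0.08881536 -1.77985286] [ 0.03340557 -0.03001499 -0.01102843]
```

{"op": "step_arm", "data": {"commands": [{"dp": [0.08, 0, 0.15], "roll": 0, "claw": -1}, {"dp": [0.08, 0, 0.25], "roll": 0, "claw": -1}, {"dp": [0.08, 0, 0.25], "roll": 0, "claw": -1}, {"dp": [0.08, 0, 0.25], "roll": 0, "claw": -1}, {"dp": [0.08, 0, 0.25], "roll": 0, "claw": -1}]}}

```text
time_s: 13.12
position: [0.5315, 0.3134, 0.0558]
tool_rot: [-0.637, 0.771, -0.0, 0.001]
ft_force: [-0.3, -0.9, 1.4]
width: 0.0209
```

```bash
python3 -c "
from h import *
for i in range(2):
  cap('top');go((.5312,.3137,.0558),-10.96)
s=r.observe();print(s['ft_force'],s['moment'])"
```

```text
cur [0.5315 0.3135 0.0558] driftyaw -10.87 tilt [ 1.1e-03  7.0e-04 -1.0e+00] dp cm [-0.02  0.03  0.  ] roll 0.0016
cur [0.5314 0.3134 0.0558] driftyaw -10.87 tilt [ 1.1e-03  7.0e-04 -1.0e+00] dp cm [-0.02  0.03  0.  ] roll 0.0016
[-1.84426264 -0.37457755  1.6236379 ] [-0.0565339  0.2971888  0.1387585]
```

{"op": "step_arm", "data": {"commands": [{"dp": [0, 0, 0], "roll": 0, "claw": -0.2}, {"dp": [0, 0, 0], "roll": 0, "claw": 0}, {"dp": [0, 0, 0], "roll": 0, "claw": 0.3}, {"dp": [0, 0, 0], "roll": 0, "claw": 0.6}, {"dp": [0, 0, 0], "roll": 0, "claw": 1}, {"dp": [0, 0, 0], "roll": 0, "claw": 1}, {"dp": [0, 0, 0], "roll": 0, "claw": 1}, {"dp": [0, 0, 0], "roll": 0, "claw": 1}]}}

```text
time_s: 13.88
position: [0.5311, 0.3131, 0.055]
tool_rot: [-0.637, 0.771, -0.0, -0.0]
ft_force: [0.0, 0.2, 0.3]
width: 0.0854
```

{"op": "step_arm", "data": {"commands": [{"dp": [0, 0, -2], "roll": 0, "claw": 1}, {"dp": [0, 0, -5], "roll": 0, "claw": 1}, {"dp": [0, 0, -9], "roll": 0, "claw": 1}, {"dp": [0, 0, -13], "roll": 0, "claw": 1}, {"dp": [0, 0, -17], "roll": 0, "claw": 1}, {"dp": [0, 0, -17], "roll": 0, "claw": 1}]}}

```text
time_s: 14.38
position: [0.5348, 0.3155, 0.2353]
tool_rot: [-0.637, 0.771, -0.001, 0.009]
ft_force: [0.9, 0.6, 1.1]
width: 0.0848
```

{"op": "step_arm", "data": {"commands": [{"dp": [-12, 30, 0], "roll": 0, "claw": 1}, {"dp": [-12, 30, 0], "roll": 0, "claw": 1}, {"dp": [-12, 30, 0], "roll": 0, "claw": 1}, {"dp": [-12, 30, 0], "roll": 0, "claw": 1}, {"dp": [-12, 30, 0], "roll": 0, "claw": 1}, {"dp": [-12, 30, 0], "roll": 0, "claw": 1}, {"dp": [-12, 30, 0], "roll": 0, "claw": 1}, {"dp": [-12, 30, 0], "roll": 0, "claw": 1}, {"dp": [-12, 30, 0], "roll": 0, "claw": 1}, {"dp": [-12, 30, 0], "roll": 0, "claw": 1}]}}

```text
time_s: 15.22
position: [0.2577, 0.4885, 0.2248]
tool_rot: [-0.638, 0.77, -0.0, -0.0]
ft_force: [0.4, -0.0, 0.1]
width: 0.0851
```

```bash
python3 br.py; python3 - <<'E'
from h import *
T=cap('top','tf.png');S=cap('side','sf.png')
a=cv2.imread('pics/top0.png');b=cv2.imread('pics/side0.png');A=T['pixels'][:,:,::-1];B=S['pixels'][:,:,::-1]
d1=cv2.absdiff(a,A).max(2);d2=cv2.absdiff(b,B).max(2)
print('drift top diff',(d1[165:300,175:240]>40).sum(),'coupling/offcut top',(d1[130:155,340:370]>40).sum(),(d1[300:335,300:355]>40).sum(),'side drift',(d2[280:350,210:380]>40).sum())
h=cv2.cvtColor(T['pixels'],cv2.COLOR_RGB2HSV);m=np.zeros(h.shape[:2],np.uint8);m[215:300,170:225]=cv2.inRange(h,(0,150,120),(6,255,255))[215:300,170:225]
print(cv2.minAreaRect(cv2.findNonZero(m)))
o=np.hstack([cv2.resize(A[165:300,170:250],None,fx=3,fy=3),cv2.resize(B[200:360,200:380],None,fx=3,fy=3)[:405]]);cv2.imwrite('pics/s8.png',o)
E
```

```text
15.2667 [0.25865824 0.4877884  0.22480856] [-0.350796   -0.65903711 -0.12914063] [ 0.00325493 -0.03194611  0.02637635] 0.08506634956291524
brass px 148 (np.float64(412.1081081081081), np.float64(223.0810810810811), np.int64(404), np.int64(420), np.int64(217), np.int64(229))
[ 0.61512199 -0.16673681  0.014     ]
drift top diff 0 coupling/offcut top 0 0 side drift 0
((197.37355041503906, 259.4282531738281), (9.497905731201172, 41.445411682128906), 12.87500286102295)
```

View pics/s8.png

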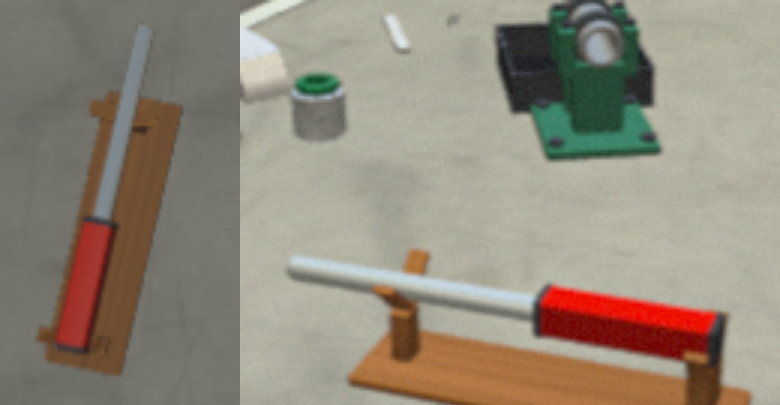

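The drift lies in its rest as before, the bore is empty and the coupling hasn't moved.

```bash
python3 -c "
from plant import r
print(r.close_job())"
```

```text
the job is handed in; nothing more can be done
None
```

The slug is out of the tube and lying in the catch tray, and the drift is back in its rest. I gripped the drift by its handle, lined the rod up with the bore from the top camera, and pushed it through. Push forces stayed around 3 N, and once the slug dropped I drew the rod straight out. The robot's clock read about 15.3 s when I handed the job in.

**Last checks:**
- **Slug:** it lies flat in the tray at about (0.615, -0.167) m, unmoved from just after it dropped to the end. The side view shows the bore clear.
- **Drift:** comparing pictures from before and after shows no visible change around the drift and rest from either camera. The handle is within about 0.3 px and 0.6° of where it first lay.
- **Coupling and offcut:** no change in the top view.
- **Gripper:** open and clear of everything.

No check failed. I made one sideways correction the wrong way in free air before the insertion, then measured again and fixed it without touching anything. The push force I read, about 3 N, was below the stated 5 to 9 N, but the pictures confirm the slug came out.

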